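Cull the tired mould plungers

ROBOT

A 6-joint arm with a two-finger parallel gripper is mounted at the origin on the work surface. World frame = base frame: x ahead of the robot, y to its left, z up, the work surface at z = 0. Lengths are in m, angles in rad, forces in N, time in s.
With the tool pointing down it reaches from about 0.25 to 0.725 m from the base axis. Payload 4 kg.
Tool frame: the origin (TCP) lies between the finger pads; the fingertips stand 8 mm ahead of it and the grasp point (between the pads) lies 11 mm behind it (bot.tip_reach is the distance from the TCP to the fingertips, in m); z points along the fingers, y is the line along which they close (so a half turn about z gives the same grasp; the last joint's range is limited). The gripper opens to 85 mm and grips with 20 to 120 N. Pads are 22 mm wide; open, the fingers measure 114 mm over their backs; the gripper's body (76 mm by 85 mm) begins 54 mm behind the grasp point. The pads swing forward as they close: fully open they stand 13 mm farther back than shut.
Start: joints at [1.129, 0.241, 0.005, 1.335, 0, 1.571], TCP at [0.214, 0.452, 0.208] pointing down, gripper open.
Joint ranges: [-2.72, 2.72], [-1.05, 1.87], [-1.09, 1.28], [-1.99, 2.15], [-1.42, 1.44], [-3.14, 3.14]. Speed limits (rad/s): [2.79, 2.79, 3.14, 3.14, 3.14, 3.14].

INTERFACE

Orientations are given as a unit quaternion [x, y, z, w].
In Python, from workcell import bot gives the robot as it stands.
- The arm moves only by the tool move_arm, never from a script. Its argument "deltas" is a list of rows, each a list of 7 numbers: the opening, from 0 (shut) to 1 (fully open), then the shift along the tool's x, y, z in mm, then the turn, a rotation vector about the tool's x, y, z in degrees. In form: [[gripper, tx, ty, tz, ax, ay, az], ...]. A call has 1 to 10 rows; each row shifts and turns the commanded pose from where the row before left it, along the tool's axes as they then stand; what a row does not reach is not made up. A row lasts 1/12 s, in which the tool goes at most 41.7 mm and 7.16 degrees, less where a joint would pass 70% of its speed; a pose out of reach is approached as far as the arm can. A call is refused whole if a number of a shift passes 41.7 or a number of a turn 7.16, either way. A call with a gripper value outside its range is refused whole. The fingers move at their own pace and stop on an object; the grip force is fixed at half the most. Time passes only in rows, so rows that do not move let the fingers close. It gives the time, the measured TCP pose, the force, the opening and the grip force at its end, in the units of the state.
- bot.get_obs(): the state, without advancing time (a new reading comes with each control period).
- bot.camera(name): name is "scene" or "top"; returns the picture (480x640x3 uint8, blue, green, red); there is no depth.
- bot.calibration(name): a dict with "K" (3x3 intrinsics, pixels), "position" and "orientation" of the camera in the world. Camera axes: x right, y down, z forward; pixel columns grow to the right and rows downward; lengths in m; the calibration is good to about 2 mm. A picture is of the moment at which its call begins. calibration takes no time and is no camera call.
- bot.job_done(): hands the job in; it is judged then, once.
Trained networks look in the newest picture that a camera, given by its name, has taken for a name from the list of things; names that differ only in an ending like _2 or _b are one class to them, and where a whole thing is asked for, a point or a joint stands for the part that bears it (a point fixed in the world has none). Each returns a list of dicts, best first, with "conf" (0 to 1); they miss things now and then, are a little off and sometimes report something else, mostly with a low value. They report only what shows in the picture. A call takes as long as a camera call. They do not tell look-alikes from the thing itself.
- bot.outline_of(query, camera): "pixels" (480x640 bool, what is visible of it) and "rect" ([left, top, width, height] in pixels, round what is visible of it).
The state is a dict: "clock": time; "joint_pos": joint angles; "joint_vel": joint speeds; "tau": joint torques, N m; "eef_pos": TCP position; "tool_rot": TCP orientation; "ft_force": force on the tool from outside, world axes, zero at the start; "ft_torque": the same for the moment, N m; "grip_width": finger opening in m; "grasp_force": force on a finger pad.
Only numpy, scipy, OpenCV 4.12 (cv2) and the standard library are available. Lean on these libraries where they do the work, as an engineer would, in place of code of your own. Each camera call takes 0.05 s, during which the arm holds its last target. There are 200 camera calls.

TASK

The four sprung knock-out plungers from the press mould lie on the sloping green service stand, and the furnace heat has tired some of the springs: under one same light end-to-end squeeze of about 15 N a sound plunger shortens by about 4 mm, a tired one by more than 10 mm. Find the tired ones by feel and put them in the red scrap tray; the sound ones must be left lying properly in their notches on the stand. Do not disturb the jacks, tumbler, wax or wooden block lying about.

Things in the scene. Friction and masses are not known exactly. Their poses are not given: they have to be found in the camera images.
- stand: fixed green and steel service stand, 150 x 250 mm base plate 8 mm thick, origin under the plate's centre on the bench; own x points away from the robot side (uphill), own y along the row of plungers. Two cheek plates, 6 mm thick, stand 115 mm either side of the centre; their tops lie below the plungers' axes; 50 mm is free below the plungers' ends
- rails: the stand's two notched flat bars, fixed, sloping 35 deg: origin mid row on the plungers' axes, 125 mm above the bench; own x uphill along the axes, y along the row, z square to the slope. Bars 4 mm thick at x = -17 and 3 mm; notches 23 mm wide, floors at z = -10 mm, tops at -1, at y = -78, -26, 26, 78 mm. A plunger lies with its middle at x = 0, z = 0, its collar against the upper bar's uphill side
- plunger_a: sprung plunger, one of four alike: steel sleeve 20 mm dia, 40 long, collar 28 mm dia, 4 thick at its top, brass pin 9 mm thick with flat head 18 mm dia, 6 thick. 62 mm end to end when free, pin travel 14 mm. Origin on the axis, 31 mm from either end when free; own z along the axis, foot to head. 120 g, lies loose in its notch, foot towards the robot, head up and away, axis 35 deg above level
- plunger_b: another plunger, like plunger_a in size, looks, mass, origin and axes; the letters say nothing of which are sound. Sound springs: 5 N starts the pin, then 2.5 N a mm; tired: 1.5 N, then 0.8 N a mm. The coil spring in the sleeve (plunger_b_c0, out of sight) stands 4 mm shorter in a tired one
- plunger_c: another plunger, like plunger_a in size, looks, mass, origin and axes; the letters say nothing of which are sound. Sound springs: 5 N starts the pin, then 2.5 N a mm; tired: 1.5 N, then 0.8 N a mm. The coil spring in the sleeve (plunger_c_c0, out of sight) stands 4 mm shorter in a tired one
- plunger_d: another plunger, like plunger_a in size, looks, mass, origin and axes; the letters say nothing of which are sound. Sound springs: 5 N starts the pin, then 2.5 N a mm; tired: 1.5 N, then 0.8 N a mm. The coil spring in the sleeve (plunger_d_c0, out of sight) stands 4 mm shorter in a tired one
- scrap_tray: open red steel tray, loose, 1.2 kg, outside 200 x 150 mm (own x, y), 45 mm high, walls and floor 3 mm; origin under the centre of its floor
- jacks: bystander: dark steel glassblower's jacks (long spring tongs) lying flat, about 330 x 85 x 14 mm, long along own x, origin under the middle
- tumbler: bystander: green glass tumbler, 72 mm across, 95 mm tall, upright, origin under its foot
- wax: bystander: yellow cake of beeswax, 76 mm diameter, 30 mm tall, origin under its centre
- block: bystander: cherry-wood shaping block, a cup 92 mm across and 50 mm tall with a handle reaching 180 mm along own x, origin under the cup
There are look-alikes about, which are no part of the job. Leave any blue look-alike of the plunger_b alone.

How it is judged:
By the outcome, as a careful person would: the job done as asked, in the order asked, and still so for the second after the job is handed in, with the robot touching nothing.
It also fails if it takes over 67 s, if anything falls off the work surface, if the arm or the gripper's body presses on something with over 40 N, if the wrist force passes 120 N, or if a joint passes its speed limit or range.

## Working session

There is one attempt and no reset: what is moved stays moved. The work goes in short steps, Python scripts to look and compute and a tool call to move; the robot and the scene stay as the last step left them, time stands still between calls to the robot, and variables do not carry over. Pictures are saved under pics/ and viewed, at most 10 in all, crops included, and the job is handed in when it is done.

Besides the shell and the picture viewer there is one more tool, called after "Emit:" as name(argument=value, ...) on one line, values as JSON. move_arm: Moves the arm, as the interface text tells. Its arguments: {"type":"object","properties":{"deltas":{"type":"array","items":{"type":"array","items":{"type":"number"}}}},"required":["deltas"]}

```bash
mkdir -p pics; cat > h.py <<'E'
import numpy as np,cv2
from scipy.spatial.transform import Rotation as R
from workcell import bot
def cam(n):
    c=bot.calibration(n);return np.array(c["K"]),np.array(c["position"]),R.from_quat(c["orientation"]).as_matrix()
def ray(n,uv):
    K,p,M=cam(n);d=M@np.linalg.solve(K,[uv[0],uv[1],1.]);return p,d/np.linalg.norm(d)
def onz(n,uv,z):
    p,d=ray(n,uv);return p+d*(z-p[2])/d[2]
def tri(uv1,uv2):
    p,d=ray("scene",uv1);q,e=ray("top",uv2)
    s=np.linalg.lstsq(np.c_[d,-e],q-p,rcond=None)[0];a=p+d*s[0];b=q+e*s[1];return (a+b)/2,np.linalg.norm(a-b)
def proj(n,X):
    K,p,M=cam(n);c=(np.atleast_2d(X)-p)@M;u=c@K.T;return u[:,:2]/u[:,2:]
E
python3 - <<'E'
from h import *
for n in("scene","top"):
    cv2.imwrite(f"pics/{n}0.png",bot.camera(n))
    print(n,bot.calibration(n))
    for q in("plunger_a","stand","rails","scrap_tray","jacks","tumbler","wax","block"):
        for o in bot.outline_of(q,n)[:6]:
            m=o["pixels"];v,u=np.nonzero(m);print(q,round(o["conf"],2),o["rect"],round(u.mean(),1),round(v.mean(),1),onz(n,(u.mean(),v.mean()),0.125 if q in("plunger_a","rails") else 0.02).round(3))
o=bot.get_obs();print(o["tool_rot"],o["eef_pos"],o["clock"],o["ft_force"])
E
```

```text
scene {'K': array([[492.64857268,   0.        , 312.46353752],
       [  0.        , 492.64857268, 237.29069015],
       [  0.        ,   0.        ,   1.        ]]), 'position': array([ 1.20475511, -0.64576323,  0.68137093]), 'orientation': array([ 0.81199496,  0.33541889, -0.19236027, -0.43721376])}
plunger_a 0.74 [254.8, 234.4, 16.2, 17.2] 263.2 244.6 [ 0.532 -0.14   0.125]
plunger_a 0.67 [324.1, 211.2, 18.8, 14.3] 332.2 219.2 [0.564 0.03  0.125]
plunger_a 0.63 [287.1, 221.9, 15.7, 7.5] 293.2 226.3 [ 0.524 -0.049  0.125]
plunger_a 0.58 [210.0, 245.1, 26.5, 9.1] 222.9 249.6 [ 0.487 -0.208  0.125]
plunger_a 0.56 [339.8, 205.8, 18.3, 13.4] 350.3 211.7 [0.571 0.082 0.125]
plunger_a 0.54 [302.0, 223.0, 21.2, 14.2] 312.2 227.4 [ 0.557 -0.024  0.125]
stand 0.93 [259.5, 205.2, 123.5, 101.7] 322.4 261.0 [0.556 0.006 0.02 ]
stand 0.59 [404.3, 229.6, 33.0, 52.7] 419.6 252.7 [0.696 0.188 0.02 ]
stand 0.43 [323.4, 213.6, 19.0, 9.5] 331.8 219.2 [0.442 0.157 0.02 ]
stand 0.22 [332.3, 175.7, 95.8, 51.5] 378.6 200.2 [0.465 0.321 0.02 ]
rails 0.83 [272.0, 208.5, 90.8, 43.1] 322.5 231.2 [ 0.583 -0.0
[... 1442 characters left out ...]
135.1, 30.5] 320.5 221.7 [ 0.561 -0.004  0.125]
scrap_tray 0.94 [461.9, 204.3, 90.3, 111.3] 505.8 259.7 [ 0.493 -0.341  0.02 ]
scrap_tray 0.3 [263.9, 198.8, 16.9, 35.9] 272.7 217.2 [0.586 0.089 0.02 ]
jacks 0.56 [118.8, 213.1, 45.8, 170.0] 142.9 309.6 [0.419 0.336 0.02 ]
tumbler 0.89 [216.2, 115.1, 41.0, 51.4] 237.8 140.6 [0.737 0.153 0.02 ]
wax 0.58 [300.4, 127.9, 38.8, 46.0] 318.3 150.0 [ 0.712 -0.001  0.02 ]
block 0.77 [388.7, 71.9, 61.1, 107.4] 417.7 139.3 [ 0.726 -0.19   0.02 ]
block 0.71 [296.8, 129.8, 39.1, 42.0] 318.2 149.8 [ 0.713 -0.001  0.02 ]
[ 2.19117083e-01  9.75698572e-01 -6.57896812e-06  8.91750257e-06] [0.21379375 0.45198424 0.20781005] 0.9 [0.15587386 0.66372755 0.74807531]
```

View pics/scene0.png

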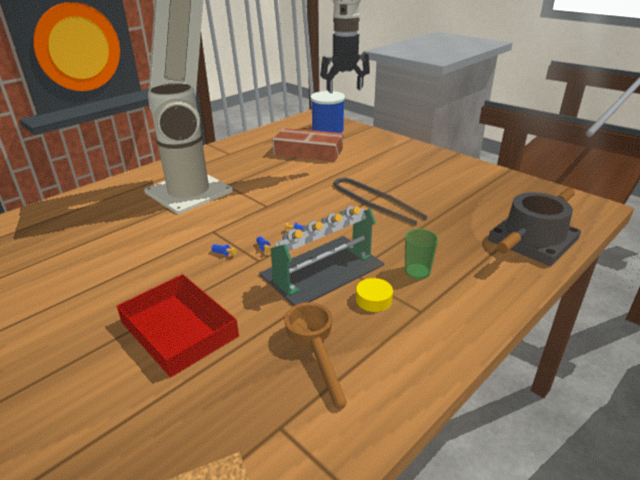

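View pics/top0.png

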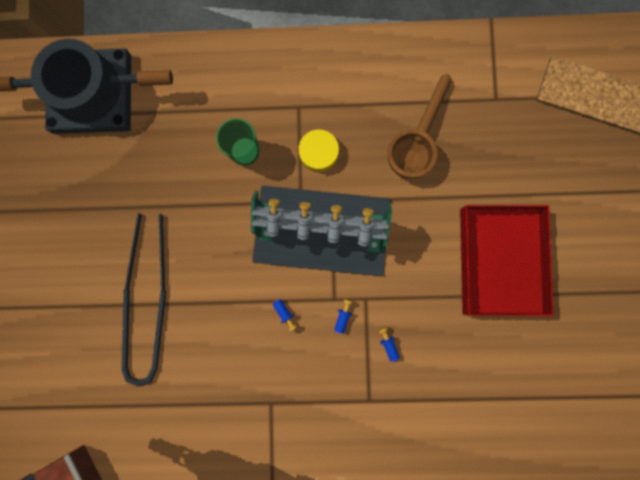

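The top view shows the stand with four plungers at (273,218), (304,221), (334,223) and (365,227). The tray is at (506,260), and three blue look-alikes lie on the bench near (285,315), (343,316) and (390,345). Next I'll fit the stand pose using both views.

```bash
cat >> h.py <<'E'
def frame(x,y,z,yaw):
    return np.array([x,y,z]),(R.from_euler('z',yaw)*R.from_euler('y',-np.radians(35))).as_matrix()
def parts():
    t=np.linspace(0,2*np.pi,24,endpoint=False);P=[]
    for x0,x1,r in((-31,9,10),(5,9,14),(9,25,4.5),(25,31,9)):
        P.append(np.array([[x,r*np.cos(a),r*np.sin(a)] for x in(x0,x1) for a in t])/1000)
    return P
def sil(n,o,M,ys):
    im=np.zeros((480*4,640*4),np.uint8)
    for y in ys:
        for P in parts():
            uv=proj(n,o+(P+[0,y,0])@M.T)
            cv2.fillConvexPoly(im,cv2.convexHull((uv*4+1.5).round().astype(np.int32)),255)
    return cv2.resize(im,(640,480),interpolation=cv2.INTER_AREA)/255.
E
cat > fit.py <<'E'
from h import *
from scipy.optimize import minimize
YS=(-.078,-.026,.026,.078)
o,M=frame(.561,0,.125,-.127);ms={}
for n in("top","scene"):
    bot.camera(n);d=bot.outline_of("plunger_a",n);m=np.zeros((480,640),bool);c=proj(n,np.array([o+M@[0,y,0] for y in YS]))
    k=0
    for e in d:
        v,u=np.nonzero(e["pixels"]);r=np.linalg.norm(c-[u.mean(),v.mean()],axis=1).min()
        print(n,round(e["conf"],2),round(u.mean()),round(v.mean()),round(r,1))
        if r<9: m|=e["pixels"];k+=1
    ms[n]=m.astype(float)
def cost(p):
    o,M=frame(*p);return sum(np.abs(cv2.GaussianBlur(sil(n,o,M,YS)-ms[n],(0,0),1.5)).sum()/ms[n].sum() for n in ms)
p0=np.array([.561,0,.125,-.127])
S=np.vstack([p0]+[p0+np.eye(4)[i]*[.01,.01,.01,.05][i] for i in range(4)])
r=minimize(cost,p0,method="Nelder-Mead",options=dict(initial_simplex=S,maxiter=150,xatol=1e-4,fatol=1e-4))
print(r.x.round(4),r.fun,cost(p0))
o,M=frame(*r.x)
for n in ms:
    im=bot.camera(n);cs,_=cv2.findContours((sil(n,o,M,YS)>.5).astype(np.uint8),0,2)
    cv2.drawContours(im,cs,-1,(0,0,255),1)
    c=proj(n,o)[0].astype(int);cr=im[c[1]-50:c[1]+50,c[0]-75:c[0]+75]
    np.save(n+".npy",cv2.resize(cr,(750,500)) if 0 else cv2.resize(cr,(450,300),interpolation=cv2.INTER_CUBIC))
cv2.imwrite("pics/fit.png",np.vstack([np.load("top.npy"),np.load("scene.npy")]))
# tray
for n in("top",):
    e=bot.outline_of("scrap_tray",n)[0];v,u=np.nonzero(e["pixels"]);q=cv2.minAreaRect(np.c_[u,v].astype(np.float32));print("tray",np.array([onz(n,b,.045) for b in cv2.boxPoints(q)]).round(3).tolist())
E
python3 fit.py
```

```text
top 0.92 304 220 0.8
top 0.76 273 216 2.0
top 0.71 334 223 0.7
top 0.68 389 345 121.1
top 0.61 365 228 1.6
top 0.57 343 317 93.1
scene 0.68 312 227 0.5
scene 0.55 263 244 30.0
scene 0.49 332 219 1.4
scene 0.46 350 211 1.3
scene 0.44 293 235 1.2Traceback (most recent call last):
  File "fit.py", line 17, in <module>
    r=minimize(cost,p0,method="Nelder-Mead",options=dict(initial_simplex=S,maxiter=150,xatol=1e-4,fatol=1e-4))
    res = _minimize_neldermead(fun, x0, args, callback, bounds=bounds,
                               **options)
    fsim[j] = func(sim[j])
              ~~~~^^^^^^^^
    fx = function(np.copy(x), *(wrapper_args + args))
  File "fit.py", line 14, in cost
    o,M=frame(*p);return sum(np.abs(cv2.GaussianBlur(sil(n,o,M,YS)-ms[n],(0,0),1.5)).sum()/ms[n].sum() for n in ms)
                         ~~~^^^^^^^^^^^^^^^^^^^^^^^^^^^^^^^^^^^^^^^^^^^^^^^^^^^^^^^^^^^^^^^^^^^^^^^^^^^^^^^^^^^^^^^
  File "fit.py", line 14, in <genexpr>
    o,M=frame(*p);return sum(np.abs(cv2.GaussianBlur(sil(n,o,M,YS)-ms[n],(0,0),1.5)).sum()/ms[n].sum() for n in ms)
                                                     ~~~^^^^^^^^^^
  File "h.py", line 26, in sil
    uv=proj(n,o+(P+[0,y,0])@M.T)
  File "h.py", line 14, in proj
    K,p,M=cam(n);c=(np.atleast_2d(X)-p)@M;u=c@K.T;return u[:,:2]/u[:,2:]
          ~~~^^^
  File "h.py", line 5, in cam
    c=bot.calibration(n);return np.array(c["K"]),np.array(c["position"]),R.from_quat(c["orientation"]).as_matrix()
ValueError: time passes only in moves, steps and waits
```

Too many calibration calls in a row, so I'll cache the calibration.

```bash
sed -i 's/^def cam(n):/import functools\n@functools.lru_cache\ndef cam(n):/' h.py; python3 fit.py
```

```text
top 0.91 365 228 1.4
top 0.87 389 345 120.8
top 0.8 273 217 0.8
top 0.71 284 314 95.5
top 0.67 334 223 0.4
top 0.59 303 220 0.7
top 0.58 343 316 92.2
scene 0.76 224 250 69.9
scene 0.73 313 227 1.4
scene 0.67 293 235 1.3
scene 0.66 333 219 1.9
scene 0.6 264 245 29.8
scene 0.46 350 211 1.4
[ 0.5612 -0.0011  0.126  -0.1359] 0.41758896446641697 0.4632946822058749Traceback (most recent call last):
  File "fit.py", line 28, in <module>
    e=bot.outline_of("scrap_tray",n)[0];v,u=np.nonzero(e["pixels"]);q=cv2.minAreaRect(np.c_[u,v].astype(np.float32));print("tray",np.array([onz(n,b,.045) for b in cv2.boxPoints(q)]).round(3).tolist())
      ~~~~~~~~~~~~~~~~~~~~~~~~~~~~~~^^^
IndexError: list index out of range
```

View pics/fit.png

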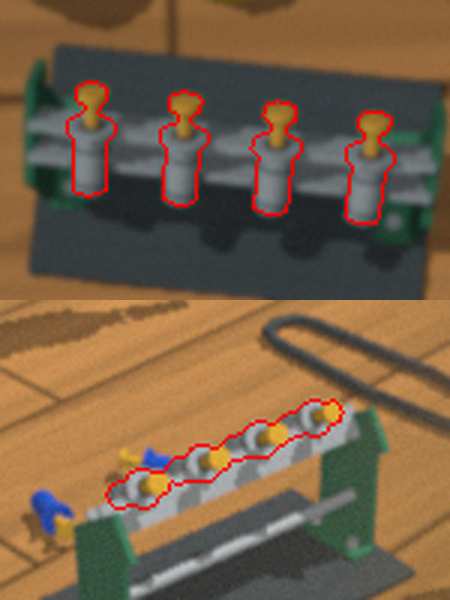

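Top crop: the model outlines lie on all four plungers. The fitted axis height is 0.126 m against the stated 0.125, so the fit is good. Next I'll plan the approach to the y=+78 plunger.

```bash
cat >> h.py <<'E'
POSE=(.5612,-.0011,.126,-.1359)
def target(y,h,dx=0,dep=.015):
    o,M=frame(*POSE);p=o+M@[dx,y,h-dep]
    return p,np.c_[-M[:,1],M[:,0],-M[:,2]] # x=y×z
def plan(Tp,TR,g,mm=38,deg=6.9,lin=True,start=None):
    s=bot.get_obs();p=np.array(s["eef_pos"]);Q=R.from_quat(s["tool_rot"])
    if start: p,Q=start[0],R.from_matrix(start[1])
    T=R.from_matrix(TR);rv=(Q.inv()*T).as_rotvec()
    n=int(max(np.ceil(np.linalg.norm(Tp-p)*1000/mm),np.ceil(np.degrees(np.linalg.norm(rv))/deg),1))
    rows=[];dr=rv/n
    for i in range(n):
        d=Q.inv().apply((Tp-p)/(n-i));rows.append([g]+(d*1000).round(1).tolist()+np.degrees(dr).round(2).tolist())
        p=p+Q.apply(np.array(rows[-1][1:4])/1000);Q=Q*R.from_rotvec(np.radians(rows[-1][4:]),)
    print(n);[print(r) for r in rows];return p,Q.as_matrix()
E
python3 - <<'E'
from h import *
T=target(.078,.07)
print((T[1].T@np.cross(T[1][:,0],T[1][:,1])).round(2),T)
plan(*T,1)
d=bot.outline_of("scrap_tray","top")
for e in d[:1]:
    v,u=np.nonzero(e["pixels"]);q=cv2.minAreaRect(np.c_[u,v].astype(np.float32));print("tray",e["conf"],np.array([onz("top",b,.045) for b in cv2.boxPoints(q)]).round(3).tolist())
E
```

```text
[-0. -0. -1.] (array([0.54051176, 0.08045484, 0.17105336]), array([[-0.13548207,  0.8115993 ,  0.56828795],
       [-0.9907798 , -0.11098041, -0.07770932],
       [-0.        ,  0.57357644, -0.81915204]]))Traceback (most recent call last):
  File "<stdin>", line 4, in <module>
  File "h.py", line 38, in plan
    T=R.from_matrix(TR);rv=(Q.inv()*T).as_rotvec()
  File "scipy/spatial/transform/_rotation.pyx", line 1143, in scipy.spatial.transform._rotation.Rotation.from_matrix
ValueError: Non-positive determinant (left-handed or null coordinate frame) in rotation matrix 0: [[-0.13548207  0.8115993   0.56828795]
 [-0.9907798  -0.11098041 -0.07770932]
 [-0.          0.57357644 -0.81915204]].
```

```bash
sed -i 's/np.c_\[-M\[:,1\],M/np.c_[M[:,1],M/' h.py
python3 - <<'E'
from h import *
T=target(.078,.07)
plan(*T,1)
bot.camera("top")
d=bot.outline_of("scrap_tray","top")
for e in d[:1]:
    v,u=np.nonzero(e["pixels"]);q=cv2.minAreaRect(np.c_[u,v].astype(np.float32));print("tray",e["conf"],np.array([onz("top",b,.045) for b in cv2.boxPoints(q)]).round(3).tolist())
E
```

```text
14
[1, -32.4, -14.0, 2.6, -2.15, -1.58, 5.01]
[1, -33.5, -11.2, 3.1, -2.15, -1.58, 5.01]
[1, -34.2, -8.4, 3.6, -2.15, -1.58, 5.01]
[1, -34.7, -5.5, 4.3, -2.15, -1.58, 5.01]
[1, -35.0, -2.7, 5.1, -2.15, -1.58, 5.01]
[1, -34.9, 0.2, 6.0, -2.15, -1.58, 5.01]
[1, -34.6, 3.0, 7.1, -2.15, -1.58, 5.01]
[1, -34.0, 5.7, 8.2, -2.15, -1.58, 5.01]
[1, -33.2, 8.3, 9.4, -2.15, -1.58, 5.01]
[1, -32.0, 10.8, 10.6, -2.15, -1.58, 5.01]
[1, -30.7, 13.1, 11.9, -2.15, -1.58, 5.01]
[1, -29.1, 15.3, 13.3, -2.15, -1.58, 5.01]
[1, -27.3, 17.2, 14.7, -2.15, -1.58, 5.01]
[1, -25.3, 18.9, 16.1, -2.15, -1.58, 5.01]
tray 0.68 [[0.594, -0.255, 0.045], [0.592, -0.418, 0.045], [0.392, -0.409, 0.045], [0.392, -0.249, 0.045]]
```

Emit:
move_arm(deltas=[[1, -32.4, -14, 2.6, -2.15, -1.58, 5.01], [1, -33.5, -11.2, 3.1, -2.15, -1.58, 5.01], [1, -34.2, -8.4, 3.6, -2.15, -1.58, 5.01], [1, -34.7, -5.5, 4.3, -2.15, -1.58, 5.01], [1, -35, -2.7, 5.1, -2.15, -1.58, 5.01], [1, -34.9, 0.2, 6, -2.15, -1.58, 5.01], [1, -34.6, 3, 7.1, -2.15, -1.58, 5.01], [1, -34, 5.7, 8.2, -2.15, -1.58, 5.01], [1, -33.2, 8.3, 9.4, -2.15, -1.58, 5.01], [1, -32, 10.8, 10.6, -2.15, -1.58, 5.01]])

```text
clock: 2.38
eef_pos: [0.4479, 0.1851, 0.1819]
tool_rot: [0.604, 0.765, 0.148, 0.169]
ft_force: [0.8, 1.0, -0.2]
grip_width: 0.085
grasp_force: 0.0
```

```bash
python3 - <<'E'
from h import *
plan(*target(.078,.07),1)
E
```

```text
4
[1, -30.2, 13.1, 12.0, -2.12, -1.55, 4.93]
[1, -28.6, 15.2, 13.4, -2.12, -1.55, 4.93]
[1, -26.9, 17.0, 14.7, -2.12, -1.55, 4.93]
[1, -24.9, 18.7, 16.0, -2.12, -1.55, 4.93]
```

Emit:
move_arm(deltas=[[1, -30.2, 13.1, 12, -2.12, -1.55, 4.93], [1, -28.6, 15.2, 13.4, -2.12, -1.55, 4.93], [1, -26.9, 17, 14.7, -2.12, -1.55, 4.93], [1, -24.9, 18.7, 16, -2.12, -1.55, 4.93], [1, 0, 0, 0, 0, 0, 0], [1, 0, 0, 0, 0, 0, 0]])

```text
clock: 2.88
eef_pos: [0.5398, 0.0812, 0.1697]
tool_rot: [0.718, 0.629, 0.196, 0.225]
ft_force: [-0.4, 0.1, 0.6]
grip_width: 0.0853
grasp_force: 0.0
```

```bash
python3 - <<'E'
from h import *
plan(*target(.078,.00),1,mm=20)
print(bot.get_obs()["joint_pos"])
ims=[]
for n in("top","scene"):
    im=bot.camera(n);c=proj(n,np.array(POSE[:3]))[0].astype(int);ims.append(cv2.resize(im[c[1]-60:c[1]+60,c[0]-80:c[0]+80],(400,300),interpolation=cv2.INTER_CUBIC))
cv2.imwrite("pics/hov.png",np.hstack(ims))
E
```

```text
4
[1, -0.2, 0.4, 17.3, -0.06, 0.01, 0.05]
[1, -0.1, 0.4, 17.4, -0.06, 0.01, 0.05]
[1, -0.2, 0.4, 17.3, -0.06, 0.01, 0.05]
[1, -0.1, 0.4, 17.4, -0.06, 0.01, 0.05]
[ 0.29152649 -0.02823199 -0.61376328  0.42246821 -0.23893271  1.92531923]
```

View pics/hov.png

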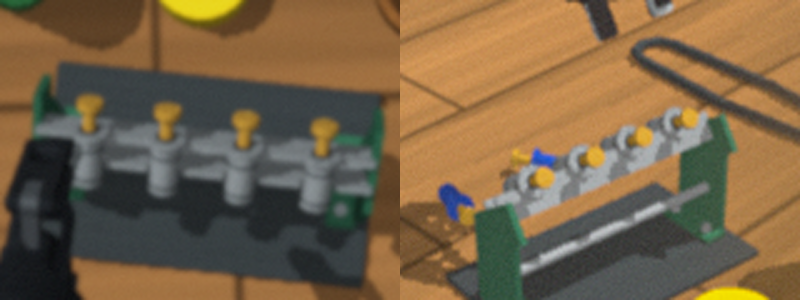

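```bash
python3 - <<'E'
from h import *
s=bot.get_obs();p=np.array(s["eef_pos"]);Q=R.from_quat(s["tool_rot"]).as_matrix();print(p,s["clock"])
ims=[]
for n in("top","scene"):
    im=bot.camera(n);c=proj(n,np.array(POSE[:3]))[0].astype(int)
    if n=="scene": c=c+[0,-40]
    for y in(-.0425,0,.0425):
        u=proj(n,p+Q@[0,y,-.002])[0];print(n,u);cv2.circle(im,tuple(u.round().astype(int)),2,(0,0,255),1)
    ims.append(cv2.resize(im[c[1]-75:c[1]+75,c[0]-100:c[0]+100],(400,300),interpolation=cv2.INTER_CUBIC))
cv2.imwrite("pics/hov2.png",np.hstack(ims))
E
```

```text
[0.53982483 0.08268383 0.17055256] 2.9833
top [265.029631   256.56040316]
top [265.40383847 233.75448121]
top [265.79820131 209.72019896]
scene [330.46366502 192.32064822]
scene [340.25603724 188.34226283]
scene [350.72326949 184.0896994 ]
```

View pics/hov2.png

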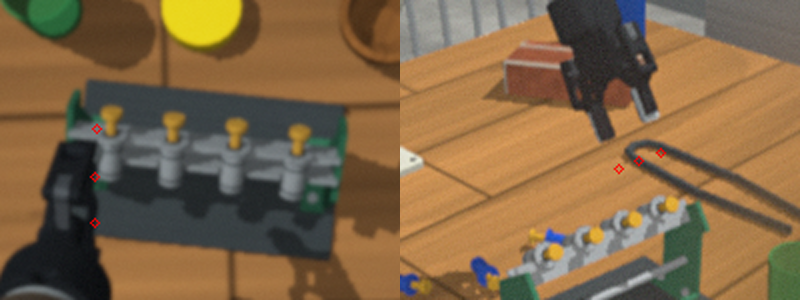

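The gripper appears offset from the projected TCP dots: at about (75,170) against (95,177) in the top crop, and higher than the dots in the scene crop. I'll check this closely before descending.

```bash
python3 - <<'E'
from h import *
s=bot.get_obs();p=np.array(s["eef_pos"]);Q=R.from_quat(s["tool_rot"]).as_matrix();print(p)
ims=[]
for n in("top","scene"):
    im=bot.camera(n);c=proj(n,p)[0].astype(int)-[20,20];x0,y0=c[0]-50,c[1]-75//2-30;print(n,x0,y0)
    w=cv2.resize(im[y0:y0+150,x0:x0+100],(400,600),interpolation=cv2.INTER_CUBIC)
    for y in(-.0425,0,.0425):
      for z,col in((-.005,(0,0,255)),(-.065,(255,255,0))):
        u=(proj(n,p+Q@[0,y,z])[0]-[x0,y0])*4+2;cv2.circle(w,tuple(u.astype(int)),3,col,1)
    ims.append(w)
cv2.imwrite("pics/hov3.png",np.hstack(ims))
p0=np.array([.2138,.452,.2078]);Q0=R.from_quat([.2191,.9757,0,0]).as_matrix()
print(proj("scene",np.array([p0+Q0@[0,y,-.005] for y in(-.0425,.0425)])))
E
```

```text
[0.54001231 0.08333037 0.17099316]
top 195 146
scene 270 101
[[331.35041196 103.35323802]
 [357.35342946  99.96738861]]
```

View pics/hov3.png

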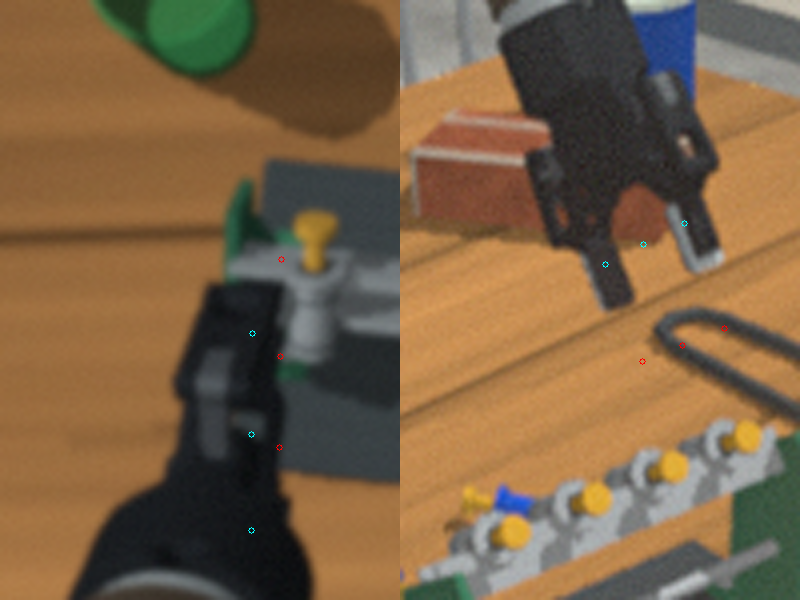

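```bash
python3 - <<'E'
from h import *
print(bot.tip_reach, "base scene",proj("scene",np.zeros(3)), "base top",proj("top",np.zeros(3)))
for t in((260.5,221),(257,219),(262,224)):
    print(tri((347,168),t))
s=bot.get_obs();p=np.array(s["eef_pos"]);Q=R.from_quat(s["tool_rot"]).as_matrix()
print("expected head-finger tip",p+Q@[0,.046,-.005], "other",p+Q@[0,-.046,-.005],s["tool_rot"])
a,d=ray("scene",(270+218/4,101+303/4));print("ray other tip at y=.083:",a+d*(.083-a[1])/d[1],"head:",(lambda r:r[0]+r[1]*(.083-r[0][1])/r[1][1])(ray("scene",(347,168))))
E
```

```text
0.008 base scene [[188.53635105 192.05744921]] base top [[328.7965444  536.85785856]]
(array([0.55358789, 0.08424518, 0.22576359]), np.float64(0.004201286755831872))
(array([0.55471752, 0.08724297, 0.22575246]), np.float64(0.0016030372044320135))
(array([0.55081569, 0.08396808, 0.22449969]), np.float64(0.008805928095658541))
expected head-finger tip [0.57467678 0.07896005 0.20146295] other [0.49981966 0.0886207  0.14885987] [0.71667651 0.62974606 0.19717581 0.22564658]
ray other tip at y=.083: [0.48932245 0.083      0.18433835] head: [0.55744032 0.083      0.22787578]
```

The head-side tip triangulates about 33 mm behind its stated place along the tool axis. The nominal descent is safe either way, so I'll make it and look again.

Emit:
move_arm(deltas=[[1, -0.5, 0.5, 17.5, 0, 0, 0], [1, -0.5, 0.5, 17.5, 0, 0, 0], [1, -0.5, 0.5, 17.5, 0, 0, 0], [1, -0.5, 0.5, 17.5, 0, 0, 0], [1, 0, 0, 0, 0, 0, 0]])

```text
clock: 3.6
eef_pos: [0.5807, 0.0751, 0.1117]
tool_rot: [0.717, 0.63, 0.195, 0.225]
ft_force: [-0.1, -0.2, -0.5]
grip_width: 0.0857
grasp_force: 0.0
```

```bash
cat > look.py <<'E'
from h import *
import sys
s=bot.get_obs();p=np.array(s["eef_pos"]);Q=R.from_quat(s["tool_rot"]).as_matrix()
o,M=frame(*POSE);print("tcp in rails mm",((p-o)@M*1000).round(1),"axes",(M.T@Q).round(3).tolist(),s["clock"],"ft tool",(Q.T@s["ft_force"]).round(1))
ims=[]
for n in("top","scene"):
    im=bot.camera(n);c=proj(n,p)[0].astype(int)-[0,10];x0,y0=c[0]-50,c[1]-75;print(n,x0,y0)
    w=cv2.resize(im[y0:y0+150,x0:x0+100],(400,600),interpolation=cv2.INTER_CUBIC)
    for y in(-.0425,.0425):
      for z,col in((-.005,(0,0,255)),(-.038,(255,255,0))):
        u=(proj(n,p+Q@[0,y,z])[0]-[x0,y0])*4+2;cv2.circle(w,tuple(u.astype(int)),3,col,1)
    ims.append(w)
cv2.imwrite(sys.argv[1],np.hstack(ims))
E
python3 look.py pics/d1.png
```

```text
tcp in rails mm [ -0.8  78.1 -16.8] axes [[-0.006, 1.0, -0.006], [1.0, 0.006, 0.0], [0.0, -0.006, -1.0]] 3.6 ft tool [-0.2 -0.4  0.4]
top 224 127
scene 301 134
```

View pics/d1.png

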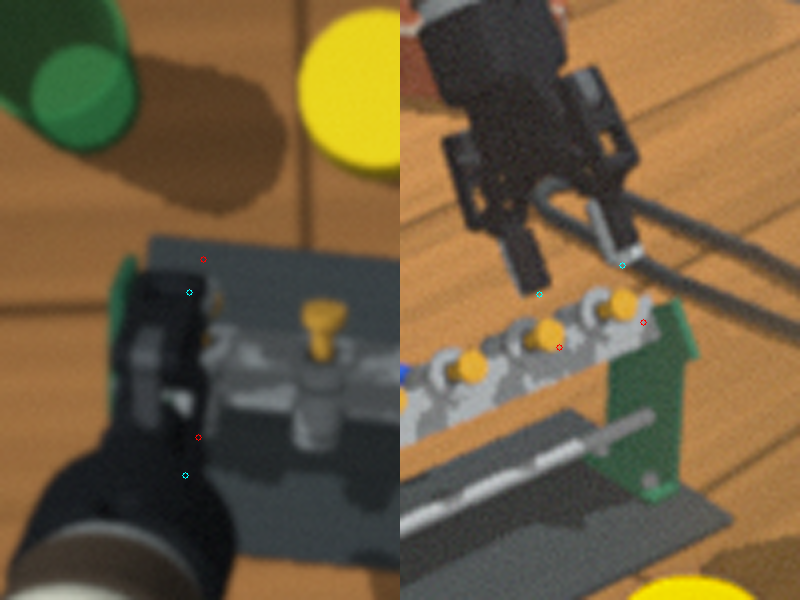

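```bash
python3 - <<'E'
from h import *
s=bot.get_obs();p=np.array(s["eef_pos"]);Q=R.from_quat(s["tool_rot"]).as_matrix()
for z in(0,-.04,-.08,-.12,-.16,-.2,-.25): print(z,[((proj(n,p+Q@[0,0,z])[0]-b)*4+2).round() for n,b in(("top",(224,127)),("scene",(301,134)))])
im=bot.camera("scene");
E
```

```text
0 [array([202., 345.]), array([204., 341.])]
-0.04 [array([186., 388.]), array([178., 274.])]
-0.08 [array([169., 435.]), array([153., 207.])]
-0.12 [array([150., 487.]), array([128., 139.])]
-0.16 [array([130., 543.]), array([102.,  72.])]
-0.2 [array([107., 605.]), array([77.,  4.])]
-0.25 [array([ 76., 692.]), array([ 44., -81.])]
```

The image shows the tips about 33 mm short of nominal along the tool axis. Sideways the gripper axis lines up: predicted (130,543), seen (126,545). I'll descend another 34 mm, watching the force, then close lightly.

Emit:
move_arm(deltas=[[1, 0, 0.4, 12, 0, 0, 0], [1, 0, 0.4, 11, 0, 0, 0], [1, 0, 0, 11, 0, 0, 0], [1, 0, 0, 0, 0, 0, 0]])

```text
clock: 4.08
eef_pos: [0.6012, 0.0725, 0.0868]
tool_rot: [0.717, 0.629, 0.197, 0.226]
ft_force: [0.5, 0.6, 0.1]
grip_width: 0.0854
grasp_force: 0.0
```

Emit:
move_arm(deltas=[[0.78, 0, 0, 0, 0, 0, 0], [0.78, 0, 0, 0, 0, 0, 0], [0.78, 0, 0, 0, 0, 0, 0], [0.78, 0, 0, 0, 0, 0, 0]])

```text
clock: 4.42
eef_pos: [0.601, 0.0725, 0.0876]
tool_rot: [0.717, 0.629, 0.197, 0.226]
ft_force: [-0.4, -0.1, 0.7]
grip_width: 0.0668
grasp_force: 0.3
```

Emit:
move_arm(deltas=[[0.73, 0, 0, 0, 0, 0, 0], [0.73, 0, 0, 0, 0, 0, 0], [0.73, 0, 0, 0, 0, 0, 0]])

```text
clock: 4.67
eef_pos: [0.6008, 0.0723, 0.0868]
tool_rot: [0.717, 0.629, 0.197, 0.226]
ft_force: [-1.8, 0.4, -0.3]
grip_width: 0.0622
grasp_force: 0.7
```

Emit:
move_arm(deltas=[[0.7, 0, 0, 0, 0, 0, 0], [0.7, 0, 0, 0, 0, 0, 0], [0.7, 0, 0, 0, 0, 0, 0]])

```text
clock: 4.92
eef_pos: [0.6001, 0.0724, 0.0866]
tool_rot: [0.717, 0.63, 0.196, 0.225]
ft_force: [-6.8, 0.7, 4.6]
grip_width: 0.0602
grasp_force: 10.9
```

Emit:
move_arm(deltas=[[0.68, 0, 0, 0, 0, 0, 0], [0.68, 0, 0, 0, 0, 0, 0], [0.68, 0, 0, 0, 0, 0, 0]])

```text
clock: 5.17
eef_pos: [0.5993, 0.0725, 0.0863]
tool_rot: [0.717, 0.63, 0.196, 0.225]
ft_force: [-10.6, 2.3, 8.4]
grip_width: 0.0584
grasp_force: 15.6
```

At 58.4 mm the force is 15.6 N, so the plunger at y=+78 is sound. I'll open and slide along the row to y=+26; the open fingers clear the ends by 11 mm.

Emit:
move_arm(deltas=[[1, 0, 0, 0, 0, 0, 0], [1, 0, 0, 0, 0, 0, 0], [1, 0, 0, 0, 0, 0, 0], [1, -18, 0, 0, 0, 0, 0], [1, -18, 0, 0, 0, 0, 0], [1, -16, 0, 0, 0, 0, 0], [1, 0, 0, 0, 0, 0, 0]])

```text
clock: 5.75
eef_pos: [0.5939, 0.0183, 0.0868]
tool_rot: [0.718, 0.628, 0.196, 0.226]
ft_force: [0.0, -0.2, -0.2]
grip_width: 0.0857
grasp_force: 0.0
```

```bash
cat > w.py <<'E'
from h import *
s=bot.get_obs();p=np.array(s["eef_pos"]);Q=R.from_quat(s["tool_rot"]).as_matrix();o,M=frame(*POSE)
print("rails mm",((p-o)@M*1000).round(1),"rot err deg",np.degrees(R.from_matrix(Q.T@target(0,0)[1]).as_rotvec()).round(1),"ft tool",(Q.T@s["ft_force"]).round(1))
E
python3 w.py
```

```text
rails mm [  1.9  23.6 -49.2] rot err deg [-0.2  0.1  0.1] ft tool [-0.2 -0.1  0.2]
```

Emit:
move_arm(deltas=[[0.78, 2, -1.5, 0, 0, 0, 0], [0.78, 0, 0, 0, 0, 0, 0], [0.73, 0, 0, 0, 0, 0, 0], [0.73, 0, 0, 0, 0, 0, 0], [0.7, 0, 0, 0, 0, 0, 0], [0.7, 0, 0, 0, 0, 0, 0], [0.7, 0, 0, 0, 0, 0, 0]])

```text
clock: 6.33
eef_pos: [0.5928, 0.0237, 0.0857]
tool_rot: [0.717, 0.63, 0.197, 0.225]
ft_force: [-3.6, 2.1, 0.7]
grip_width: 0.06
grasp_force: 4.2
```

Emit:
move_arm(deltas=[[0.68, 0, 0, 0, 0, 0, 0], [0.68, 0, 0, 0, 0, 0, 0], [0.68, 0, 0, 0, 0, 0, 0]])

```text
clock: 6.58
eef_pos: [0.5925, 0.0235, 0.0856]
tool_rot: [0.717, 0.63, 0.197, 0.225]
ft_force: [-5.1, 2.4, 2.0]
grip_width: 0.058
grasp_force: 5.8
```

```bash
python3 w.py
```

```text
rails mm [ -0.5  28.6 -48.9] rot err deg [-0.2 -0.1  0.3] ft tool [ 1.7 -3.2 -4.7]
```

5.8 N at 58 mm suggests a tired one. I'll squeeze a little more to confirm, then lift it.

Emit:
move_arm(deltas=[[0.6, 0, 0, -0.5, 0, 0, 0], [0.6, 0, 0, -0.5, 0, 0, 0], [0.6, 0, 0, 0, 0, 0, 0], [0.6, 0, 0, 0, 0, 0, 0]])

```text
clock: 6.92
eef_pos: [0.591, 0.0231, 0.0856]
tool_rot: [0.717, 0.63, 0.196, 0.225]
ft_force: [-6.8, 0.7, 2.8]
grip_width: 0.0512
grasp_force: 11.9
```

```bash
python3 w.py
```

```text
rails mm [ -1.6  28.  -48.2] rot err deg [-0.3 -0.1  0.3] ft tool [-0.2 -4.  -6.2]
```

11.9 N at 10.8 mm of shortening confirms it: tired. Now the lift.

Emit:
move_arm(deltas=[[0.58, 0, 0, -2, 0, 0, 0], [0.56, 0, 0, -3, 0, 0, 0], [0.5, 0, 0, -3, 0, 0, 0], [0.3, 0, 0, -4, 0, 0, 0], [0.3, 0, 0, -6, 0, 0, 0], [0.3, 0, 0, -10, 0, 0, 0], [0.3, 0, 0, -20, 0, 0, 0], [0.3, 0, 0, -25, 0, 0, 0], [0.3, 0, 0, 0, 0, 0, 0]])

```text
clock: 7.67
eef_pos: [0.5517, 0.0289, 0.1513]
tool_rot: [0.717, 0.629, 0.199, 0.227]
ft_force: [0.1, 0.2, -1.1]
grip_width: 0.0462
grasp_force: 63.3
```

```bash
python3 w.py; python3 - <<'E'
from h import *
a=-.18
# tray drop: keep tilt, lower end of plunger near floor
x,y=.470,-.31
o,M=frame(0,0,0,np.arctan2(y,x)*0.6)
# hand level: tool z down
TR=np.c_[M[:,1],[M[0,0],M[1,0],0]/np.hypot(M[0,0],M[1,0]),[0,0,-1]]
x0,y0=POSE[:2]
s=bot.get_obs();p=np.array(s["eef_pos"])
up=np.array([.47,-.05,.19]);
st=plan(up,target(0,0)[1],.3)
plan(np.array([.50,-.30,.15]),TR,.3,start=st)
E
```

```text
rails mm [ 3.5 28.4 28.4] rot err deg [ 0.2 -0.1  0.2] ft tool [ 0.2 -0.5  0.9]
4
[0.3, -22.2, -8.9, -18.1, 0.04, -0.04, 0.06]
[0.3, -22.3, -8.9, -18.1, 0.04, -0.04, 0.06]
[0.3, -22.2, -8.8, -18.0, 0.04, -0.04, 0.06]
[0.3, -22.3, -8.9, -18.1, 0.04, -0.04, 0.06]
7
[0.3, -34.8, 4.2, 9.9, 4.98, -0.53, 1.7]
[0.3, -34.6, 6.0, 9.8, 4.98, -0.53, 1.7]
[0.3, -34.3, 7.9, 9.5, 4.98, -0.53, 1.7]
[0.3, -33.9, 9.7, 9.0, 4.98, -0.53, 1.7]
[0.3, -33.5, 11.5, 8.4, 4.98, -0.53, 1.7]
[0.3, -33.1, 13.2, 7.7, 4.98, -0.53, 1.7]
[0.3, -32.6, 14.8, 6.8, 4.98, -0.53, 1.7]
```

It is held, with 1.1 N of weight showing. I'll carry it over to the tray.

Emit:
move_arm(deltas=[[0.3, -22, -9, -18, 0, 0, 0], [0.3, -22, -9, -18, 0, 0, 0], [0.3, -22, -9, -18, 0, 0, 0], [0.3, -22, -9, -18, 0, 0, 0]])

```text
clock: 8.0
eef_pos: [0.4687, -0.0497, 0.1858]
tool_rot: [0.717, 0.63, 0.197, 0.226]
ft_force: [0.7, -1.9, -1.7]
grip_width: 0.0462
grasp_force: 63.4
```

Emit:
move_arm(deltas=[[0.3, -34.8, 4.2, 9.9, 4.98, -0.53, 1.7], [0.3, -34.6, 6, 9.8, 4.98, -0.53, 1.7], [0.3, -34.3, 7.9, 9.5, 4.98, -0.53, 1.7], [0.3, -33.9, 9.7, 9, 4.98, -0.53, 1.7], [0.3, -33.5, 11.5, 8.4, 4.98, -0.53, 1.7], [0.3, -33.1, 13.2, 7.7, 4.98, -0.53, 1.7], [0.3, -32.6, 14.8, 6.8, 4.98, -0.53, 1.7], [0.3, 0, 0, 0, 0, 0, 0]])

```text
clock: 8.67
eef_pos: [0.5045, -0.3069, 0.1363]
tool_rot: [0.82, 0.573, -0.005, -0.004]
ft_force: [0.6, 0.3, -4.0]
grip_width: 0.0463
grasp_force: 63.2
```

```bash
python3 - <<'E'
from h import *
# tool y along world x
TR=np.c_[[0,1,0],[1,0,0],[0,0,-1]].astype(float)
st=plan(np.array([.493,-.30,.06]),TR,.3,mm=30)
print(bot.get_obs()["joint_pos"].round(2) if hasattr(bot.get_obs()["joint_pos"],"round") else bot.get_obs()["joint_pos"])
E
python3 look.py pics/tray1.png
```

```text
3
[0.3, 0.9, -4.1, 25.5, -0.24, 0.02, -6.71]
[0.3, 1.4, -4.1, 25.4, -0.24, 0.02, -6.71]
[0.3, 1.8, -3.9, 25.5, -0.24, 0.02, -6.71]
[-0.54  0.47  0.14  1.26 -0.01  1.38]
tcp in rails mm [  -6.2 -310.7   16.8] axes [[0.173, 0.793, -0.584], [0.977, -0.214, -0.0], [-0.125, -0.57, -0.812]] 8.6667 ft tool [0.5 0.5 4. ]
top 458 164
scene 134 184
```

View pics/tray1.png

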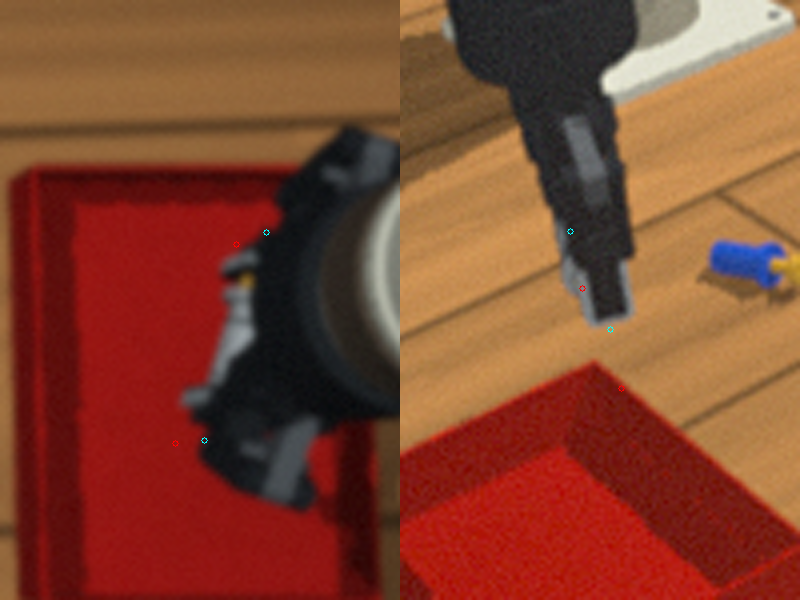

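The plunger is held above the tray, at (235,320) in the top half of the picture. Now lower and release.

Emit:
move_arm(deltas=[[0.3, 0.9, -4, 25.5, 0, 0, -6.7], [0.3, 1.4, -4, 25.5, 0, 0, -6.7], [0.3, 1.8, -4, 25.5, 0, 0, -6.7], [0.3, 0, 0, 25, 0, 0, 0], [0.3, 0, 0, 25, 0, 0, 0], [0.3, 0, 0, 10, 0, 0, 0], [0.3, 0, 0, 0, 0, 0, 0]])

```text
clock: 9.35
eef_pos: [0.4875, -0.2907, 0.0085]
tool_rot: [0.705, 0.709, -0.002, -0.002]
ft_force: [-1.2, 0.8, -1.0]
grip_width: 0.0464
grasp_force: 63.2
```

Emit:
move_arm(deltas=[[0.3, -10, 3, 6, 0, 0, 0], [0.3, 0, 0, 8, 0, 0, 0], [0.3, 0, 0, 0, 0, 0, 0]])

```text
clock: 9.6
eef_pos: [0.4935, -0.3037, -0.0043]
tool_rot: [0.705, 0.709, -0.001, 0.0]
ft_force: [-0.5, 0.1, -1.2]
grip_width: 0.0465
grasp_force: 63.2
```

Emit:
move_arm(deltas=[[0.6, 0, 0, 0, 0, 0, 0], [0.85, 0, 0, 0, 0, 0, 0], [0.85, 0, 0, 0, 0, 0, 0], [0.85, 0, 0, 0, 0, 0, 0], [0.85, 0, 0, -20, 0, 0, 0], [0.85, 0, 0, -35, 0, 0, 0], [0.85, 0, 0, -40, 0, 0, 0], [0.85, 0, 0, -40, 0, 0, 0], [1, 0, 0, 0, 0, 0, 0]])

```text
clock: 10.35
eef_pos: [0.4982, -0.3057, 0.14]
tool_rot: [0.705, 0.709, 0.001, 0.008]
ft_force: [1.1, -0.3, 1.2]
grip_width: 0.0825
grasp_force: 0.0
```

```bash
python3 - <<'E'
from h import *
st=plan(np.array([.47,-.08,.19]),target(0,0)[1],1)
st=plan(*target(-.026,.05,0,.049),1,start=st)
E
```

```text
7
[1, 32.2, -3.8, -7.5, -4.89, -0.28, 1.14]
[1, 32.1, -3.7, -8.0, -4.89, -0.28, 1.14]
[1, 32.0, -3.7, -8.4, -4.89, -0.28, 1.14]
[1, 31.8, -3.6, -8.9, -4.89, -0.28, 1.14]
[1, 31.8, -3.4, -9.4, -4.89, -0.28, 1.14]
[1, 31.6, -3.2, -9.8, -4.89, -0.28, 1.14]
[1, 31.5, -3.0, -10.3, -4.89, -0.28, 1.14]
4
[1, 16.1, 7.1, 24.3, -0.0, -0.01, 0.0]
[1, 16.1, 7.2, 24.3, -0.0, -0.01, 0.0]
[1, 16.2, 7.1, 24.3, -0.0, -0.01, 0.0]
[1, 16.1, 7.2, 24.3, -0.0, -0.01, 0.0]
```

Emit:
move_arm(deltas=[[1, 32.2, -3.8, -7.5, -4.89, -0.28, 1.14], [1, 32.1, -3.7, -8, -4.89, -0.28, 1.14], [1, 32, -3.7, -8.4, -4.89, -0.28, 1.14], [1, 31.8, -3.6, -8.9, -4.89, -0.28, 1.14], [1, 31.8, -3.4, -9.4, -4.89, -0.28, 1.14], [1, 31.6, -3.2, -9.8, -4.89, -0.28, 1.14], [1, 31.5, -3, -10.3, -4.89, -0.28, 1.14]])

```text
clock: 10.93
eef_pos: [0.4654, -0.0766, 0.184]
tool_rot: [0.721, 0.626, 0.198, 0.221]
ft_force: [-0.4, 0.9, 1.5]
grip_width: 0.0856
grasp_force: 0.0
```

Emit:
move_arm(deltas=[[1, 16.1, 7.1, 24.3, 0, 0, 0], [1, 16.1, 7.2, 24.3, 0, 0, 0], [1, 16.2, 7.1, 24.3, 0, 0, 0], [1, 16.1, 7.2, 24.3, 0, 0, 0], [1, 0, 0, 0, 0, 0, 0], [1, 0, 0, 0, 0, 0, 0]])

```text
clock: 11.43
eef_pos: [0.5516, -0.0228, 0.1173]
tool_rot: [0.721, 0.629, 0.195, 0.218]
ft_force: [-0.3, -0.1, -0.6]
grip_width: 0.0854
grasp_force: 0.0
```

```bash
python3 w.py;python3 - <<'E'
from h import *
plan(*target(-.026,0,0,.049),1,mm=15)
E
```

```text
rails mm [-10.3 -22.8  -3.3] rot err deg [-1.  -0.4 -0.1] ft tool [-0.1 -0.6  0.3]
4
[1, -0.9, 2.8, 11.4, -0.26, -0.09, -0.03]
[1, -0.9, 2.7, 11.4, -0.26, -0.09, -0.03]
[1, -0.8, 2.7, 11.4, -0.26, -0.09, -0.03]
[1, -0.8, 2.6, 11.3, -0.26, -0.09, -0.03]
```

Emit:
move_arm(deltas=[[1, -3, 10, 0, -1, -0.4, 0], [1, 0, 0, 0, 0, 0, 0], [1, 0, 0, 12, 0, 0, 0], [1, 0, 0, 0, 0, 0, 0]])

```text
clock: 11.77
eef_pos: [0.5669, -0.0297, 0.115]
tool_rot: [0.72, 0.625, 0.199, 0.228]
ft_force: [-0.3, 0.4, -0.9]
grip_width: 0.0855
grasp_force: 0.0
```

```bash
python3 w.py
```

```text
rails mm [  1.5 -27.6 -14.4] rot err deg [ 0.2  0.1 -0.3] ft tool [ 0.4 -0.8  0.5]
```

Emit:
move_arm(deltas=[[1, 1, -0.5, 12, 0, 0, 0], [1, 0, -0.5, 12, 0, 0, 0], [1, 0, 0, 10, 0, 0, 0], [1, 0, 0, 0, 0, 0, 0], [0.78, 0, 0, 0, 0, 0, 0], [0.78, 0, 0, 0, 0, 0, 0], [0.78, 0, 0, 0, 0, 0, 0]])

```text
clock: 12.35
eef_pos: [0.5854, -0.0305, 0.0871]
tool_rot: [0.72, 0.625, 0.199, 0.228]
ft_force: [-0.9, 0.6, 0.8]
grip_width: 0.0665
grasp_force: 0.0
```

```bash
python3 w.py
```

```text
rails mm [  0.6 -25.9 -47.9] rot err deg [ 0.2  0.1 -0.2] ft tool [ 0.5 -0.3 -1.2]
```

Emit:
move_arm(deltas=[[0.73, 0, 0, 0, 0, 0, 0], [0.73, 0, 0, 0, 0, 0, 0], [0.7, 0, 0, 0, 0, 0, 0], [0.7, 0, 0, 0, 0, 0, 0], [0.7, 0, 0, 0, 0, 0, 0]])

```text
clock: 12.77
eef_pos: [0.585, -0.0303, 0.0862]
tool_rot: [0.72, 0.625, 0.198, 0.227]
ft_force: [-3.8, 0.8, 4.8]
grip_width: 0.0597
grasp_force: 3.6
```

Emit:
move_arm(deltas=[[0.68, 0, 0, 0, 0, 0, 0], [0.68, 0, 0, 0, 0, 0, 0], [0.68, 0, 0, 0, 0, 0, 0]])

```text
clock: 13.02
eef_pos: [0.5846, -0.0302, 0.0858]
tool_rot: [0.72, 0.626, 0.198, 0.227]
ft_force: [-5.9, 0.8, 5.6]
grip_width: 0.0581
grasp_force: 5.4
```

```bash
python3 w.py
```

```text
rails mm [ -0.9 -25.7 -48.5] rot err deg [ 0.1  0.1 -0.2] ft tool [-0.  -1.7 -8. ]
```

Tired as well (5.4 N at 58 mm). I'll confirm with a further squeeze and lift.

Emit:
move_arm(deltas=[[0.6, 0, 0, -0.5, 0, 0, 0], [0.6, 0, 0, -0.5, 0, 0, 0], [0.6, 0, 0, 0, 0, 0, 0], [0.6, 0, 0, 0, 0, 0, 0]])

```text
clock: 13.35
eef_pos: [0.5822, -0.0299, 0.0849]
tool_rot: [0.72, 0.626, 0.197, 0.226]
ft_force: [-7.4, 2.0, 4.2]
grip_width: 0.0514
grasp_force: 11.8
```

Emit:
move_arm(deltas=[[0.58, 0, 0, -2, 0, 0, 0], [0.56, 0, 0, -3, 0, 0, 0], [0.5, 0, 0, -3, 0, 0, 0], [0.3, 0, 0, -4, 0, 0, 0], [0.3, 0, 0, -6, 0, 0, 0], [0.3, 0, 0, -10, 0, 0, 0], [0.3, 0, 0, -20, 0, 0, 0], [0.3, 0, 0, -25, 0, 0, 0], [0.3, 0, 0, 0, 0, 0, 0]])

```text
clock: 14.1
eef_pos: [0.5436, -0.0243, 0.1507]
tool_rot: [0.719, 0.625, 0.2, 0.229]
ft_force: [1.2, -0.2, -0.2]
grip_width: 0.0462
grasp_force: 63.3
```

```bash
python3 - <<'E'
from h import *
TR=np.c_[[0,1,0],[1,0,0],[0,0,-1]].astype(float)
st=plan(np.array([.47,-.08,.19]),target(0,0)[1],.3)
plan(np.array([.495,-.372,.12]),TR,.3,start=st)
E
```

```text
3
[0.3, -21.8, -10.1, -23.3, 0.14, 0.01, -0.08]
[0.3, -21.7, -10.1, -23.3, 0.14, 0.01, -0.08]
[0.3, -21.8, -10.3, -23.2, 0.14, 0.01, -0.08]
8
[0.3, -35.7, 1.6, 11.8, 4.37, 0.3, -0.94]
[0.3, -35.8, 1.9, 11.5, 4.37, 0.3, -0.94]
[0.3, -35.9, 2.1, 11.1, 4.37, 0.3, -0.94]
[0.3, -36.0, 2.4, 10.7, 4.37, 0.3, -0.94]
[0.3, -36.1, 2.6, 10.4, 4.37, 0.3, -0.94]
[0.3, -36.2, 2.8, 10.0, 4.37, 0.3, -0.94]
[0.3, -36.4, 2.9, 9.6, 4.37, 0.3, -0.94]
[0.3, -36.4, 3.0, 9.1, 4.37, 0.3, -0.94]
```

Emit:
move_arm(deltas=[[0.3, -21.8, -10, -23, 0, 0, 0], [0.3, -21.8, -10, -23, 0, 0, 0], [0.3, -21.8, -10, -23, 0, 0, 0]])

```text
clock: 14.35
eef_pos: [0.4694, -0.0803, 0.1856]
tool_rot: [0.719, 0.626, 0.198, 0.227]
ft_force: [1.7, 0.4, -0.8]
grip_width: 0.0466
grasp_force: 63.3
```

Emit:
move_arm(deltas=[[0.3, -35.7, 1.6, 11.8, 4.37, 0.3, -0.94], [0.3, -35.8, 1.9, 11.5, 4.37, 0.3, -0.94], [0.3, -35.9, 2.1, 11.1, 4.37, 0.3, -0.94], [0.3, -36, 2.4, 10.7, 4.37, 0.3, -0.94], [0.3, -36.1, 2.6, 10.4, 4.37, 0.3, -0.94], [0.3, -36.2, 2.8, 10, 4.37, 0.3, -0.94], [0.3, -36.4, 2.9, 9.6, 4.37, 0.3, -0.94], [0.3, -36.4, 3, 9.1, 4.37, 0.3, -0.94], [0.3, 0, 0, 0, 0, 0, 0]])

```text
clock: 15.1
eef_pos: [0.4965, -0.379, 0.1052]
tool_rot: [0.71, 0.704, -0.001, -0.004]
ft_force: [-1.3, 0.7, -4.4]
grip_width: 0.046
grasp_force: 63.2
```

```bash
python3 - <<'E'
from h import *
TR=np.c_[[0,1,0],[1,0,0],[0,0,-1]].astype(float)
plan(np.array([.495,-.365,-.005]),TR,.3,mm=30)
E
```

```text
4
[0.3, 3.4, -0.2, 27.6, -0.1, -0.06, -0.11]
[0.3, 3.4, -0.2, 27.6, -0.1, -0.06, -0.11]
[0.3, 3.4, -0.3, 27.5, -0.1, -0.06, -0.11]
[0.3, 3.4, -0.3, 27.6, -0.1, -0.06, -0.11]
```

Emit:
move_arm(deltas=[[0.3, 10, 0, 25, 0, 0, 0], [0.3, 4, 0, 27, 0, 0, 0], [0.3, 0, 0, 25, 0, 0, 0], [0.3, 0, 0, 15, 0, 0, 0], [0.3, 0, 0, 0, 0, 0, 0]])

```text
clock: 15.52
eef_pos: [0.4919, -0.356, 0.0184]
tool_rot: [0.709, 0.706, 0.001, -0.004]
ft_force: [-1.9, 0.2, -1.3]
grip_width: 0.0463
grasp_force: 63.2
```

Emit:
move_arm(deltas=[[0.3, -9, 0, 8, 0, 0, 0], [0.3, 0, 0, 8, 0, 0, 0], [0.3, 0, 0, 5, 0, 0, 0], [0.3, 0, 0, 0, 0, 0, 0]])

```text
clock: 15.85
eef_pos: [0.4944, -0.3673, 0.002]
tool_rot: [0.709, 0.705, 0.001, -0.0]
ft_force: [0.0, 0.3, -1.7]
grip_width: 0.0464
grasp_force: 63.2
```

Emit:
move_arm(deltas=[[0.6, 0, 0, 0, 0, 0, 0], [0.85, 0, 0, 0, 0, 0, 0], [0.85, 0, 0, 0, 0, 0, 0], [0.85, 0, 0, 0, 0, 0, 0], [0.85, 0, 0, -20, 0, 0, 0], [0.85, 0, 0, -35, 0, 0, 0], [0.85, 0, 0, -40, 0, 0, 0], [0.85, 0, 0, -40, 0, 0, 0], [1, 0, 0, 0, 0, 0, 0]])

```text
clock: 16.6
eef_pos: [0.4991, -0.3708, 0.148]
tool_rot: [0.708, 0.706, 0.002, 0.009]
ft_force: [0.4, -1.8, 1.0]
grip_width: 0.0829
grasp_force: 0.0
```

```bash
python3 - <<'E'
from h import *
st=plan(np.array([.46,-.13,.19]),target(0,0)[1],1)
st=plan(*target(-.078,.04,0,.049),1,start=st)
E
```

```text
7
[1, 34.3, -5.6, -6.4, -4.86, -0.27, 1.06]
[1, 34.2, -5.7, -7.0, -4.86, -0.27, 1.06]
[1, 34.0, -5.7, -7.7, -4.86, -0.27, 1.06]
[1, 33.9, -5.6, -8.3, -4.86, -0.27, 1.06]
[1, 33.8, -5.5, -9.0, -4.86, -0.27, 1.06]
[1, 33.6, -5.4, -9.6, -4.86, -0.27, 1.06]
[1, 33.5, -5.2, -10.1, -4.86, -0.27, 1.06]
4
[1, 15.8, 7.8, 27.2, 0.0, 0.0, 0.01]
[1, 15.9, 7.8, 27.2, 0.0, 0.0, 0.01]
[1, 15.8, 7.8, 27.2, 0.0, 0.0, 0.01]
[1, 15.9, 7.7, 27.3, 0.0, 0.0, 0.01]
```

Emit:
move_arm(deltas=[[1, 34.3, -5.6, -6.4, -4.86, -0.27, 1.06], [1, 34.2, -5.7, -7, -4.86, -0.27, 1.06], [1, 34, -5.7, -7.7, -4.86, -0.27, 1.06], [1, 33.9, -5.6, -8.3, -4.86, -0.27, 1.06], [1, 33.8, -5.5, -9, -4.86, -0.27, 1.06], [1, 33.6, -5.4, -9.6, -4.86, -0.27, 1.06], [1, 33.5, -5.2, -10.1, -4.86, -0.27, 1.06], [1, 0, 0, 0, 0, 0, 0]])

```text
clock: 17.27
eef_pos: [0.445, -0.119, 0.1746]
tool_rot: [0.721, 0.63, 0.195, 0.213]
ft_force: [-3.1, 0.3, -3.1]
grip_width: 0.0853
grasp_force: 0.0
```

```bash
python3 w.py; python3 - <<'E'
from h import *
plan(*target(-.078,.04,0,.049),1)
E
```

```text
rails mm [ -53.4 -132.5   96.7] rot err deg [-1.4 -0.8 -0.2] ft tool [-0.2 -4.3  0.8]
4
[1, 13.3, 14.0, 26.3, -0.36, -0.2, -0.04]
[1, 13.4, 13.8, 26.3, -0.36, -0.2, -0.04]
[1, 13.5, 13.6, 26.3, -0.36, -0.2, -0.04]
[1, 13.5, 13.5, 26.4, -0.36, -0.2, -0.04]
```

Emit:
move_arm(deltas=[[1, 13.4, 24, 13, -0.7, -0.4, 0], [1, 13.4, 20, 26, -0.7, -0.4, 0], [1, 13.4, 10, 33, 0, 0, 0], [1, 13.4, 1, 33, 0, 0, 0], [1, 0, 0, 0, 0, 0, 0], [1, 0, 0, 0, 0, 0, 0]])

```text
clock: 17.77
eef_pos: [0.5671, -0.0878, 0.1249]
tool_rot: [0.72, 0.625, 0.197, 0.23]
ft_force: [0.3, 0.5, 0.2]
grip_width: 0.0855
grasp_force: 0.0
```

```bash
python3 w.py
```

```text
rails mm [ 13.8 -85.1 -11. ] rot err deg [ 0.2  0.4 -0.2] ft tool [ 0.6  0.3 -0. ]
```

Emit:
move_arm(deltas=[[1, 7, -14, 0, 0, 0, 0], [1, 0, 0, 0, 0, 0, 0], [1, 0, 0, 8, 0, 0, 0], [1, 0, 0, 0, 0, 0, 0]])

```text
clock: 18.1
eef_pos: [0.5634, -0.0818, 0.1146]
tool_rot: [0.719, 0.623, 0.199, 0.233]
ft_force: [0.5, 0.1, 0.6]
grip_width: 0.0857
grasp_force: 0.0
```

```bash
python3 w.py
```

```text
rails mm [  4.2 -79.7 -16.8] rot err deg [ 0.7  0.4 -0.3] ft tool [ 0.2  0.8 -0.2]
```

Emit:
move_arm(deltas=[[1, 1, -3, 10, 0.6, 0.3, 0], [1, 0, -0.5, 11, 0, 0, 0], [1, 0, 0, 11, 0, 0, 0], [1, 0, 0, 0, 0, 0, 0]])

```text
clock: 18.43
eef_pos: [0.5788, -0.0831, 0.085]
tool_rot: [0.72, 0.625, 0.197, 0.227]
ft_force: [0.1, 0.1, 0.4]
grip_width: 0.0854
grasp_force: 0.0
```

```bash
python3 w.py
```

```text
rails mm [ -0.1 -78.9 -49.9] rot err deg [-0.   0.2 -0.3] ft tool [ 0.1  0.3 -0.3]
```

Emit:
move_arm(deltas=[[0.78, 0.5, 0.5, 0, 0, 0, 0], [0.78, 0, 0, 0, 0, 0, 0], [0.73, 0, 0, 0, 0, 0, 0], [0.73, 0, 0, 0, 0, 0, 0], [0.7, 0, 0, 0, 0, 0, 0], [0.7, 0, 0, 0, 0, 0, 0], [0.7, 0, 0, 0, 0, 0, 0]])

```text
clock: 19.02
eef_pos: [0.578, -0.0819, 0.086]
tool_rot: [0.72, 0.625, 0.197, 0.227]
ft_force: [-4.8, 0.7, 4.8]
grip_width: 0.0601
grasp_force: 10.2
```

Emit:
move_arm(deltas=[[0.68, 0, 0, 0, 0, 0, 0], [0.68, 0, 0, 0, 0, 0, 0], [0.68, 0, 0, 0, 0, 0, 0]])

```text
clock: 19.27
eef_pos: [0.5773, -0.0818, 0.0858]
tool_rot: [0.72, 0.625, 0.197, 0.226]
ft_force: [-8.5, 2.0, 8.5]
grip_width: 0.0584
grasp_force: 14.8
```

```bash
python3 w.py
```

```text
rails mm [ -1.1 -77.7 -48.4] rot err deg [-0.1  0.1 -0.2] ft tool [  0.7  -2.3 -12. ]
```

The y=-78 plunger is sound (14.8 N at 58.4 mm). I'll release, back off and inspect.

Emit:
move_arm(deltas=[[1, 0, 0, 0, 0, 0, 0], [1, 0, 0, 0, 0, 0, 0], [1, 0, 0, 0, 0, 0, 0], [1, 0, 0, -15, 0, 0, 0], [1, 0, 0, -30, 0, 0, 0], [1, 0, 0, -40, 0, 0, 0], [1, 0, 0, -40, 0, 0, 0], [1, 0, -10, -35, 0, 0, 0], [1, 0, -10, -35, 0, 0, 0], [1, 0, 0, 0, 0, 0, 0]])

```text
clock: 20.1
eef_pos: [0.4507, -0.0639, 0.2396]
tool_rot: [0.719, 0.625, 0.2, 0.23]
ft_force: [0.9, 0.5, 0.3]
grip_width: 0.0855
grasp_force: 0.0
```

```bash
python3 - <<'E'
from h import *
def crop(im,c,w,h,W,H): 
    c=np.array(c).astype(int);return cv2.resize(im[c[1]-h//2:c[1]+h//2,c[0]-w//2:c[0]+w//2],(W,H),interpolation=cv2.INTER_CUBIC)
o,M=frame(*POSE)
im={n:bot.camera(n) for n in("top","scene")};d={n:bot.outline_of("plunger_a",n) for n in im}
for n in d:
    for e in d[n]:
        v,u=np.nonzero(e["pixels"]);print(n,round(e["conf"],2),round(u.mean(),1),round(v.mean(),1))
tr=im["top"].copy();sc=im["scene"].copy()
for n,i in(("top",tr),("scene",sc)):
    cs,_=cv2.findContours((sil(n,o,M,(-.078,.078))>.5).astype(np.uint8),0,2);cv2.drawContours(i,cs,-1,(0,0,255),1)
A=np.hstack([crop(tr,proj("top",o)[0],160,120,400,300),crop(im["top"],(506,260),160,120,400,300)])
B=np.hstack([crop(sc,proj("scene",o)[0],140,104,400,300),crop(im["scene"],(178,325),160,120,400,300)])
cv2.imwrite("pics/chk.png",np.vstack([A,B]))
E
```

```text
top 0.9 342.6 316.9
top 0.81 519.6 261.7
top 0.8 485.8 264.9
top 0.67 272.7 217.5
top 0.66 284.6 314.5
top 0.64 365.4 226.4
top 0.51 388.8 342.7
scene 0.81 190.2 313.5
scene 0.74 350.0 211.8
scene 0.73 162.6 329.3
scene 0.7 298.2 227.1
scene 0.67 223.5 249.6
scene 0.63 292.9 235.3
scene 0.43 263.9 244.2
```

View pics/chk.png

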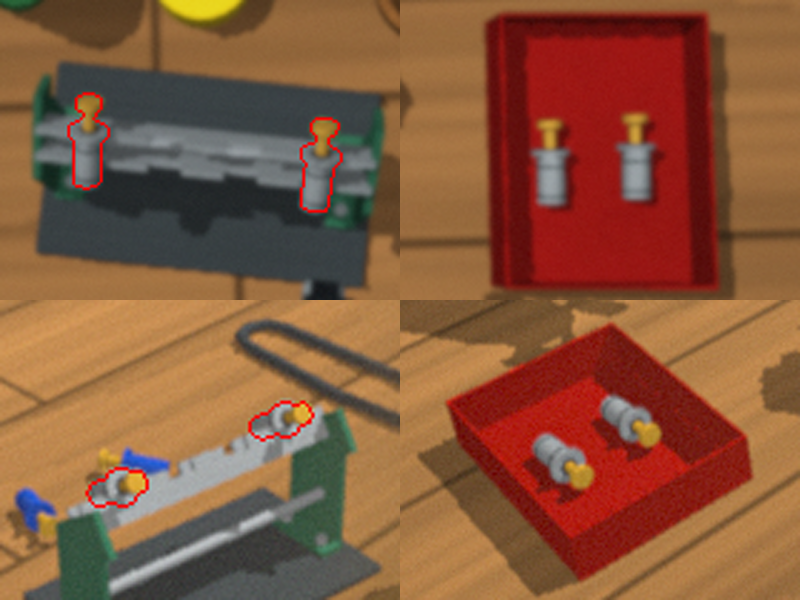

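The two tired plungers lie in the tray at (550,163) and (635,158). The two sound ones sit in their notches exactly on the model outlines, and the blue look-alikes have not moved.

```bash
python3 -c "
from workcell import bot
print(bot.job_done())"
```

```text
the job is handed in; nothing more can be done
None
```

The job is done and handed in at about 20 s: the two middle plungers were tired and are in the red scrap tray, and the two outer ones are sound and lie in their notches.

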